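Put the patch tin away in the cabinet

ROBOT

A 7-joint arm with a two-finger parallel gripper is mounted at the origin on the work surface. World frame = base frame: x ahead of the robot, y to its left, z up, the work surface at z = 0. Lengths are in m, angles in rad, forces in N, time in s.
With the tool pointing down it reaches from about 0.4 to 0.85 m from the base axis. Payload 10.4 kg.
Tool frame: the origin (TCP) lies where the fingers leave the gripper's body, on its centre line; the fingertips stand 70 mm ahead of it and the grasp point (between the pads) lies 51 mm ahead of it (manip.tcp_to_grasp is the distance from the TCP to the grasp point, in m); z points along the fingers, x is the direction in which the jaws open and shut, and the axes are right-handed (so a half turn about z gives the same grasp; the last joint's range is limited). The gripper opens to 87 mm and grips with 3 to 60 N. Pads are 19 mm wide; open, the fingers measure 117 mm over their backs; the gripper's body (75 mm by 190 mm) begins 51 mm behind the grasp point.
Start: joints at [1.178, 0.332, -0.065, 1.46, 0.022, 1.35, -0.088], TCP at [0.226, -0.583, 0.292] pointing down, gripper open.
Joint ranges: [-2.6, 2.6], [-0.5, 2.12], [-1.47, 1.34], [0.16, 2.42], [-1.27, 4.41], [0.06, 2.06], [-2.6, 2.6]. Speed limits (rad/s): [2.22, 2.22, 2.79, 2.79, 3.14, 3.14, 3.14].

INTERFACE

Orientations are given as a rotation vector (axis times angle).
In Python, from workcell import monitor, viewer, job, manip gives the robot as it stands.
- The arm moves only by the tool play_rows, never from a script. Its argument "moves" is a list that holds one entry, the list of rows, each a list of 5 numbers: the shift along the tool's x, y, z scaled (see below), then the turn about the tool's z scaled (see below), then the finger opening in mm, from 0 to 87. A call has 1 to 20 rows; each row is the pose to reach, as a shift and turn from the pose commanded when the call began, along the tool's axes at that moment; what a row does not reach only later rows make up. The controller multiplies each number of a shift by 40 cm and each number of a turn by 0.5 rad. A row lasts 1/8 s, in which the tool goes at most 62.5 mm and 10.7 degrees, less where a joint would pass 70% of its speed; a pose out of reach is approached as far as the arm can. A call with a number of a shift or a turn outside -1 to 1 is refused whole. A call with a gripper value outside its range is refused whole. The fingers move at their own pace and stop on an object; "force" is the grip in N (left out, the last holds). Time passes only in rows, so rows that repeat a pose let the fingers close. It gives the time, the measured TCP pose, the force and the opening at its end, in the units of the state.
- monitor.sense(): the state, without advancing time (a new reading comes with each control period).
- viewer.camera(name): name is "scene" or "top"; returns the picture (480x640x3 uint8, red, green, blue); there is no depth.
- viewer.get_calibration(name): a dict with "fovy" (degrees; the focal length in pixels is half the picture's height over the tangent of half this angle, whatever the lens; pixels are square), "cx", "cy" (the principal point, pixels), "view" (4x4, takes a point from world to camera coordinates). Camera axes: x right, y down, z forward; pixel columns grow to the right and rows downward; lengths in m; the calibration is good to about 2 mm. A picture is of the moment at which its call begins. get_calibration takes no time and is no camera call.
- job.sign_off(): hands the job in, once; it reports no verdict.
Trained networks look in the newest picture that a camera, given by its name, has taken for a name from the list of things; names that differ only in an ending like _2 or _b are one class to them, and where a whole thing is asked for, a point or a joint stands for the part that bears it (a point fixed in the world has none). Each returns a list of dicts, best first, with "confidence" (0 to 1); they miss things now and then, are a little off and sometimes report something else, mostly with a low value. They report only what shows in the picture. A call takes as long as a camera call. They do not tell look-alikes from the thing itself.
- viewer.regions_of(camera, query): "pixels" (480x640 bool, what is visible of it) and "extent" ([left, top, right, bottom] in pixels, round what is visible of it).
The state is a dict: "time": time; "joint_positions": joint angles; "qd": joint speeds; "joint_efforts": joint torques, N m; "position": TCP position; "tool_rot": TCP orientation; "force": force on the tool from outside, world axes, zero at the start; "ft_torque": the same for the moment, N m; "gripper_width": finger opening in m.
Only numpy, scipy, OpenCV 4.12 (cv2) and the standard library are available. Lean on these libraries where they do the work, as an engineer would, in place of code of your own. Each camera call takes 0.05 s, during which the arm holds its last target.

TASK

Draw the yellow patch tin out from under the timber riser, set it down flat in front of the open cabinet with its low nose pointing into the opening, and let go. Then take it again by its tail and slide it nose first under the cabinet's roof until its raised tail grip meets the roof's front edge, and swing the door fully shut. Leave everything else where it is.

Things in the scene. Friction and masses are not known exactly. Their poses are not given: they have to be found in the camera images.
- tin_mid (a point): Middle of the loose yellow plastic patch tin (0.1 to 0.2 kg), half-way up its body, 13 mm above its underside. A flat box 120 mm long, 54 wide, 26 high; its x axis points along its length to the low nose end (at +60 mm), z up. At the start it lies flat under the riser, tail hidden; the last 52 to 68 mm at the nose stick out.
- tin_tail (a point): Middle of the tin's tail face, the -x end, 60 mm from tin_mid, 13 mm above its underside; same axes as tin_mid. The last 12 mm of the tin before this face is a raised grip, as wide as the tin (54 mm) and 42 mm high.
- riser: Fixed low timber riser. Origin on the shelf board at the middle of its open mouth; its x axis points inward, so the tin is drawn out to -x. Inside 80 mm wide between side cheeks, 100 mm deep, closed at the back; its top board is 48 to 58 mm above the shelf over the whole depth, 116 mm wide.
- cabinet: Fixed blue cabinet, no floor. Origin on the shelf below the roof's front edge (lintel), mid-lane; x axis inward, mouth looks to -x. From x = 0 to 140 mm a straight lane 64 mm wide between guides 10 mm thick, 48 mm high. Lintel underside 34 mm, roof top 60 mm above the shelf: the tin's body passes under the lintel; its raised grip does not and stops against it.
- cab_home (a point): Where tin_mid is when the tin is fully home, x axes of both alike (nose inward): 48 mm inward of the lintel, mid-lane, 13 mm above the shelf. In front of the lintel is a 24 mm deep forecourt without roof, between 60 mm high side walls (inner faces at y = -90 and 65 mm); the door closes its front, 72 mm before this point.
- cab_door (a joint): Angle of the cabinet door: 0 shut, grows as it swings outward, 1.85 at most. It stays where it is left and needs under 1 N at its edge.
- door_hinge (a point): On the door's vertical hinge line, 30 mm above the shelf; in the cabinet's axes at x = -24, y = -99 mm. Turns with the door: its y axis runs along the door to the free edge 173 mm away, -x is the way the outer face looks. Panel 10 mm thick (1 to 11 mm to -x of the hinge line), 4 to 60 mm above the shelf. A small pull stands 9 mm out of the outer face within 20 mm of the free edge.
- door_edge (a point): Middle of the door's free edge, 30 mm above the shelf.
- cup: Bystander: round stainless steel cup, 76 mm across, 68 mm high. Origin at its underside.
- adaptor: Bystander: chrome valve adaptor standing on end, 28 mm across, 50 mm high. Origin at its underside.
- oil: Bystander: white oil bottle with red cap, 40 mm across, 70 mm high. Origin at its underside.
- spanner: Bystander: steel spanner lying flat, 150 mm long. Origin at its underside.
- tyre_lever: Bystander: orange plastic tyre lever lying flat, 125 mm long. Origin at its underside.
- tape: Bystander: black rubber ring of tape lying flat, 64 mm across, 22 mm high. Origin at its underside.
There are look-alikes about, which are no part of the job. What is shaped like the part that bears tin_mid but white is not meant.

How it is judged:
By the outcome, as a careful person would: the job done as asked, in the order asked, and still so for the second after the job is handed in, with the robot touching nothing.
It also fails if it takes over 70 s, if anything falls off the work surface, if the arm or the gripper's body presses on something with over 40 N, if the wrist force passes 120 N, or if a joint passes its speed limit or range.

## Working session

There is one attempt and no reset: what is moved stays moved. The work goes in short steps, Python scripts to look and compute and a tool call to move; the robot and the scene stay as the last step left them, time stands still between calls to the robot, and variables do not carry over. Pictures are saved under pics/ and viewed, and the job is handed in when it is done.

Besides the shell and the picture viewer there is one more tool, called after ">>>" in YAML: its name, and indented under it one key for each argument. play_rows: Moves the arm, as the interface text tells. Its arguments: {"type":"object","properties":{"moves":{"type":"array"},"force":{"type":"number"}},"required":["moves"]}

```bash
ls; mkdir -p pics; python3 - <<'E'
from workcell import monitor, viewer, job, manip
import cv2
print(monitor.sense()); print(manip.tcp_to_grasp)
for c in ["scene","top"]:
    im=viewer.camera(c); cv2.imwrite(f"pics/{c}0.png",im[:,:,::-1]); print(c,viewer.get_calibration(c))
E
```

```text
pics
{'time': 0.0, 'joint_positions': array([ 1.17837471,  0.33287382, -0.06469708,  1.46092563,  0.02157747,
        1.34993818, -0.08847659]), 'qd': array([-6.90410509e-04,  8.72334532e-05,  7.79660778e-04,  1.32654224e-03,
       -7.66529309e-04, -5.29162109e-04,  2.00430112e-03]), 'joint_efforts': array([-1.38246352e-03, -6.23231864e+01,  2.38508976e-02, -3.89882183e+01,
       -6.12425990e-02,  3.98320542e-02,  1.94622689e-04]), 'position': array([ 0.2258016 , -0.58246963,  0.29146015]), 'tool_rot': array([-2.59139169e+00,  1.77465190e+00,  1.92051008e-03]), 'force': array([ 0.08737952, -0.37371485, -0.79707364]), 'ft_torque': array([-0.05851014, -0.02005312, -0.01559283]), 'gripper_width': 0.0868689029680747}
0.051
scene {'fovy': 50.27583306839301, 'cx': 310.10035471649365, 'cy': 225.08348824732667, 'view': array([[ 0.19675649,  0.98038405,  0.01157537, -0.17866499],
       [ 0.64756928, -0.12108011, -0.75232548, -0.30125898],
       [-0.73616636,  0.15552078, -0.6586899 ,  1.67379306],
       [ 0.        ,  0.        ,  0.        ,  1.        ]])}
top {'fovy': 43.18544468991609, 'cx': 318.94833352676403, 'cy': 236.77292363061568, 'view': array([[-0.02962808, -0.99931777, -0.02204937,  0.08086886],
       [-0.99569846,  0.03144378, -0.08715429,  0.56195231],
       [ 0.08778815,  0.01937231, -0.99595078,  1.41697616],
       [ 0.        ,  0.        ,  0.        ,  1.        ]])}
```

View pics/scene0.png

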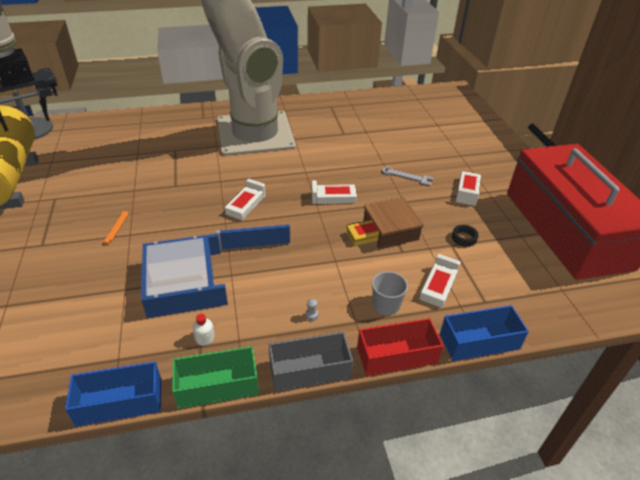

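View pics/top0.png

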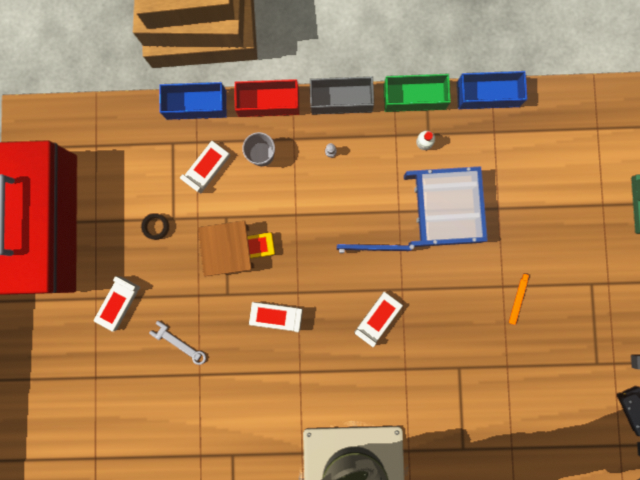

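```bash
cat > h.py <<'E'
import numpy as np, cv2
from workcell import monitor, viewer, job, manip
def cal(c):
    k=viewer.get_calibration(c); f=240/np.tan(np.radians(k['fovy']/2)); return f,k['cx'],k['cy'],np.array(k['view'])
def proj(c,P):
    f,cx,cy,V=cal(c); P=np.atleast_2d(P); q=P@V[:3,:3].T+V[:3,3]; return np.c_[f*q[:,0]/q[:,2]+cx,f*q[:,1]/q[:,2]+cy]
def unproj(c,uv,z):
    f,cx,cy,V=cal(c); uv=np.atleast_2d(uv); R=V[:3,:3]; o=-R.T@V[:3,3]
    d=np.c_[(uv[:,0]-cx)/f,(uv[:,1]-cy)/f,np.ones(len(uv))]@R
    return o+d*((z-o[2])/d[:,2])[:,None]
def crop(im,x0,y0,x1,y1,s,name):
    cv2.imwrite(name,cv2.resize(im[y0:y1,x0:x1,::-1],None,fx=s,fy=s,interpolation=cv2.INTER_CUBIC))
E
python3 - <<'E'
from h import *
im=viewer.camera("top"); crop(im,190,210,290,285,8,"pics/c1.png"); crop(im,330,155,490,255,5,"pics/c2.png")
im2=viewer.camera("scene"); crop(im2,335,190,435,260,8,"pics/c3.png"); crop(im2,130,215,300,320,4,"pics/c4.png")
for c in["top","scene"]:
  for q in["tin_mid","riser","cabinet","cab_door","cup","adaptor","oil"]:
    r=viewer.regions_of(c,q); print(c,q,[(round(float(x['confidence']),2),[int(v) for v in x['extent']]) for x in r])
    if q in("cup","adaptor","oil") and c=="top":
        m=r[0]['pixels']; v,u=np.nonzero(m); print(unproj(c,[u.mean(),v.mean()],.03))
E
```

```text
top tin_mid [(0.71, [357, 293, 403, 346]), (0.68, [92, 277, 138, 330]), (0.64, [246, 230, 272, 255]), (0.63, [182, 139, 228, 191]), (0.57, [249, 301, 302, 332]), (0.56, [336, 168, 483, 255])]
top riser [(0.66, [196, 219, 252, 277])]
top cabinet [(0.79, [338, 165, 485, 254]), (0.22, [415, 131, 437, 151])]
top cab_door [(0.81, [336, 245, 411, 252]), (0.56, [247, 233, 276, 255])]
top cup [(0.81, [241, 129, 273, 165])]
[[0.78182073 0.20362999 0.03      ]]
top adaptor [(0.45, [148, 323, 205, 364])]
[[0.32244576 0.40099393 0.03      ]]
top oil [(0.78, [415, 129, 436, 150])]
[[ 0.78908405 -0.1960832   0.03      ]]
scene tin_mid [(0.96, [456, 170, 481, 205]), (0.88, [347, 222, 375, 246]), (0.84, [313, 180, 357, 205]), (0.61, [221, 181, 268, 217]), (0.57, [420, 255, 462, 303])]
scene riser [(0.86, [363, 201, 424, 251])]
scene cabinet [(0.57, [142, 224, 291, 316])]
scene cab_door [(0.91, [218, 225, 291, 251])]
scene cup [(0.94, [372, 270, 406, 318])]
scene adaptor [(0.79, [306, 300, 321, 320])]
scene oil [(0.67, [449, 225, 478, 250]), (0.61, [216, 227, 289, 252]), (0.59, [193, 310, 212, 347]), (0.44, [345, 223, 377, 248])]
```

View pics/c1.png

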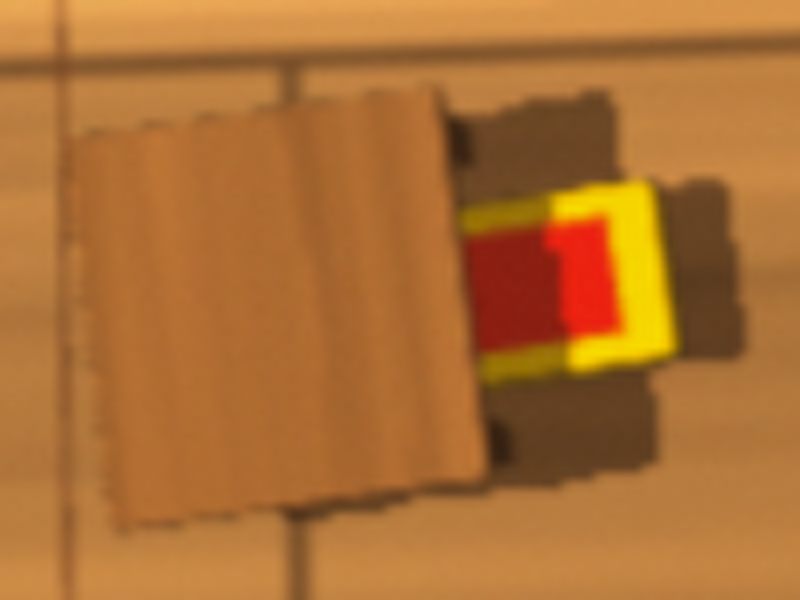

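View pics/c2.png

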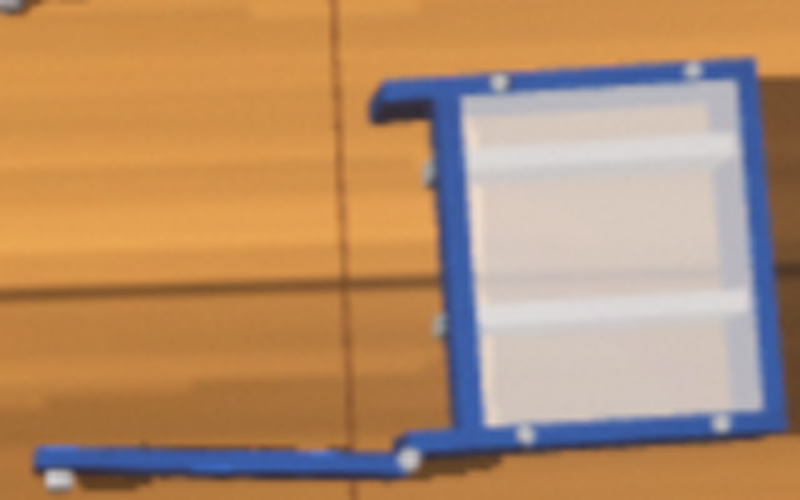

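View pics/c3.png

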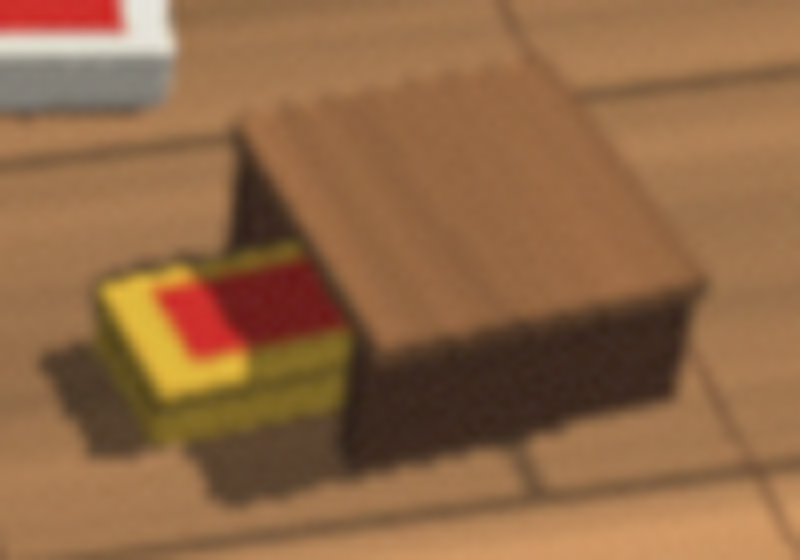

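View pics/c4.png

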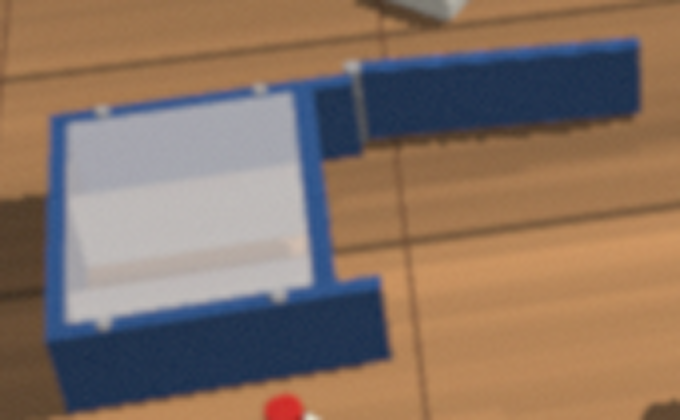

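```bash
cat > fit.py <<'E'
from h import *
from scipy.optimize import least_squares
def px(P,s,x0,y0): P=np.array(P,float); return (P+.5)/s-.5+[x0,y0]
def loc(p,W): # world->local 2D
    c,s=np.cos(p[2]),np.sin(p[2]); d=W[:,:2]-p[:2]; return np.c_[c*d[:,0]+s*d[:,1],-s*d[:,0]+c*d[:,1]]
def wor(p,L):
    L=np.atleast_2d(np.array(L,float)); c,s=np.cos(p[2]),np.sin(p[2]); return np.c_[p[0]+c*L[:,0]-s*L[:,1],p[1]+s*L[:,0]+c*L[:,1],L[:,2]]
T2=lambda P:px(P,5,330,155); S4=lambda P:px(P,4,130,215); T1=lambda P:px(P,8,190,210); S3=lambda P:px(P,8,335,190)
if __name__=="__main__":
    lt=unproj("top",T2([(434,130),(445,280),(454,410)]),.06)
    hp=unproj("top",T2([(408,458)]),.06)
    g1=unproj("top",T2([(480,157),(738,145)]),.048); g2=unproj("top",T2([(482,317),(750,301)]),.048)
    def res(p):
        return np.r_[loc(p,lt)[:,0],(loc(p,hp)-[-.024,-.099]).ravel(),loc(p,g1)[:,1]-.037,loc(p,g2)[:,1]+.037]*1e3
    r=least_squares(res,[.7,-.15,-1.57]); print("cab",r.x,np.round(r.fun,1))
    ls=unproj("scene",S4([(318,100),(325,190),(332,270)]),.06); hs=unproj("scene",S4([(352,64)]),.06)
    print("scene check lintel",loc(r.x,ls)*1e3,"hinge",loc(r.x,hs)*1e3)
    q=unproj("top",T1([(80,138),(440,88),(490,478),(120,530)]),.058)
    def rr(p): return (loc(p,q)-[[.1,.058],[0,.058],[0,-.058],[.1,-.058]]).ravel()*1e3
    # riser inward is image-left => +y; its local y = z x x -> -x world (image down)
    def rr(p): return (loc(p,q)-[[.1,-.058],[0,-.058],[0,.058],[.1,.058]]).ravel()*1e3
    r2=least_squares(rr,[.6,.2,1.57]); print("riser",r2.x,np.round(r2.fun,1))
    qs=unproj("scene",S3([(240,125),(380,358),(705,285),(535,62)]),.058); print("scene riser",loc(r2.x,qs)*1e3)
    n=unproj("top",T1([(655,180),(678,352)]),.026)
    e1=unproj("top",T1([(465,210),(650,182)]),.026); e2=unproj("top",T1([(484,382),(676,354)]),.026)
    def rt(p): return np.r_[loc(p,n)[:,0]-.06,loc(p,e1)[:,1]-.027,loc(p,e2)[:,1]+.027]*1e3
    r3=least_squares(rt,[.6,.2,-1.5]); print("tin",r3.x,np.round(r3.fun,1)); print("nose in riser", loc(r2.x,n)*1e3)
    ns=unproj("scene",S3([(98,290),(158,405)]),.026); print("scene tin",loc(r3.x,ns)*1e3)
    d=unproj("top",T2([(35,450),(35,470),(408,458)]),.06); print("door",d, loc(r.x,d)*1e3)
    np.savez("fit.npz",cab=r.x,ris=r2.x,tin=r3.x)
E
python3 fit.py
```

```text
cab [ 0.6342042  -0.16959637 -1.53727009] [ 0.3 -0.1 -0.6  0.5 -1.9  2.  -0.4  0.5 -0.2]
scene check lintel [[ -0.89634246 -78.70633201]
 [  1.58345964  -3.50366202]
 [  3.19674766  57.83041311]] hinge [[ -23.35676952 -106.11265415]]
riser [0.5470097  0.23312604 1.67340221] [ 2.9  0.7 -3.4  0.3 -4.  -0.8  4.5 -0.1]
scene riser [[ -4.08501925  51.66880093]
 [ -5.14494613 -63.30634554]
 [103.44142281 -60.89012935]
 [100.3571257   54.86464704]]
tin [ 0.54585584  0.23321931 -1.45651606] [ 0.1 -0.1 -1.2 -1.   1.1  1.1]
nose in riser [[-59.59681748 -25.97643832]
 [-59.96138907  25.84972958]]
scene tin [[ 60.80406451 -22.84706981]
 [ 62.38101237  32.51701378]]
door [[ 0.54162607  0.02260965  0.06      ]
 [ 0.53234209  0.02290847  0.06      ]
 [ 0.53253233 -0.14948083  0.06      ]] [[-195.2012196   -86.08336425]
 [-195.81107705  -95.35211551]
 [ -23.5122733  -100.94046422]]
```

```bash
cat >> h.py <<'E'
from scipy.spatial.transform import Rotation as Ro
def plan(P,yaw):
    """yaw = world heading wanted of tool x (mod pi)"""
    s=monitor.sense(); R=Ro.from_rotvec(s['tool_rot']).as_matrix(); d=R.T@(np.array(P)-s['position'])
    cur=np.arctan2(R[1,0],R[0,0]); 
    print("now",np.round(s['position'],4),"yaw",round(cur,4),"z",np.round(R[:,2],4),"t",s['time'],"F",np.round(s['force'],2),"w",round(s['gripper_width'],4))
    print("joints",np.round(s['joint_positions'],2))
    for k in(-2,-1,0,1,2):
        t=-(yaw+k*np.pi-cur)
        if abs(t)<3.3: print("turn rad",round(t,4),"scaled",round(t/.5,4))
    print("shift m",np.round(d,4),"scaled",np.round(d/.4,4))
E
python3 - <<'E'
from h import *
plan([.5506,.200,.15],-1.462+np.pi/2)
E
```

```text
now [ 0.2259 -0.5828  0.2923] yaw -1.201 z [ 1.e-04 -1.e-04 -1.e+00] t 0.9 F [ 0.26 -0.04 -0.28] w 0.0869
joints [ 1.18  0.33 -0.06  1.46  0.02  1.35 -0.09]
turn rad 1.8318 scaled 3.6636
turn rad -1.3098 scaled -2.6196
shift m [-0.6125 -0.5856  0.1422] scaled [-1.5313 -1.4641  0.3556]
```

>>> play_rows:
  moves:
    - [[-0.1,-0.1,0,-0.1,87],[-0.25,-0.24,0,-0.25,87],[-0.35,-0.34,0,-0.4,87],[-0.45,-0.43,0,-0.5,87],[-0.55,-0.53,0,-0.6,87],[-0.65,-0.63,0,-0.7,87],[-0.75,-0.72,0,-0.8,87],[-0.85,-0.82,0,-0.9,87],[-0.95,-0.91,0,-1,87],[-0.95,-0.91,0,-1,87]]
  force: 25

```text
time: 2.15
position: [0.429, -0.0931, 0.2927]
tool_rot: [-2.954, 1.068, -0.002]
force: [0.5, -1.3, -0.1]
gripper_width: 0.0873
```

```bash
python3 - <<'E'
from h import *
plan([.5506,.200,.15],-1.462+np.pi/2)
E
```

```text
now [ 0.429  -0.0931  0.2927] yaw -0.6936 z [ 1.1e-03  1.0e-04 -1.0e+00] t 2.15 F [ 0.47 -1.32 -0.11] w 0.0873
joints [ 0.71 -0.06 -0.57  1.89 -0.03  1.3  -0.54]
turn rad 2.3392 scaled 4.6784
turn rad -0.8024 scaled -1.6048
shift m [-0.094  -0.303   0.1428] scaled [-0.235  -0.7574  0.3571]
```

>>> play_rows:
  moves:
    - [[-0.05,-0.14,0,-0.15,87],[-0.1,-0.28,0,-0.35,87],[-0.14,-0.42,0,-0.55,87],[-0.18,-0.56,0,-0.75,87],[-0.235,-0.7,0,-0.95,87],[-0.235,-0.757,0,-1,87],[-0.235,-0.757,0,-1,87]]

```text
time: 3.02
position: [0.5518, 0.1957, 0.2915]
tool_rot: [-3.125, 0.313, 0.002]
force: [-0.7, -1.0, -0.4]
gripper_width: 0.0869
```

```bash
python3 - <<'E'
from h import *
plan([.5506,.200,.15],-1.462+np.pi/2)
E
```

```text
now [0.5518 0.1957 0.2915] yaw -0.1998 z [-1.2e-03  6.0e-04 -1.0e+00] t 3.025 F [-0.66 -1.02 -0.37] w 0.0869
joints [ 0.25  0.36 -0.84  1.54  0.27  1.37 -0.81]
turn rad 2.833 scaled 5.666
turn rad -0.3086 scaled -0.6172
shift m [-0.0019 -0.0039  0.1415] scaled [-0.0047 -0.0097  0.3538]
```

>>> play_rows:
  moves:
    - [[0,-0.01,0.1,-0.3,87],[-0.005,-0.01,0.2,-0.617,87],[-0.005,-0.01,0.3,-0.617,87],[-0.005,-0.01,0.4,-0.617,87],[-0.005,-0.01,0.42,-0.617,87],[-0.005,-0.01,0.42,-0.617,87]]

```text
time: 3.78
position: [0.5506, 0.1986, 0.125]
tool_rot: [3.137, 0.167, 0.001]
force: [-0.1, -0.1, 0.3]
gripper_width: 0.0874
```

```bash
python3 - <<'E'
from h import *
plan([.5506,.200,.074],-1.462+np.pi/2)
crop(viewer.camera("scene"),320,150,470,260,5,"pics/a1.png"); crop(viewer.camera("top"),190,180,330,280,5,"pics/a2.png")
E
```

```text
now [0.5506 0.1986 0.125 ] yaw 0.1062 z [ 4.e-04 -4.e-04 -1.e+00] t 3.775 F [-0.08 -0.07  0.34] w 0.0874
joints [ 0.22  0.53 -0.82  1.71  0.43  1.09 -0.63]
turn rad 3.139 scaled 6.2779
turn rad -0.0026 scaled -0.0053
turn rad -3.1442 scaled -6.2884
shift m [ 0.0001 -0.0014  0.051 ] scaled [ 0.0002 -0.0035  0.1275]
```

View pics/a1.png

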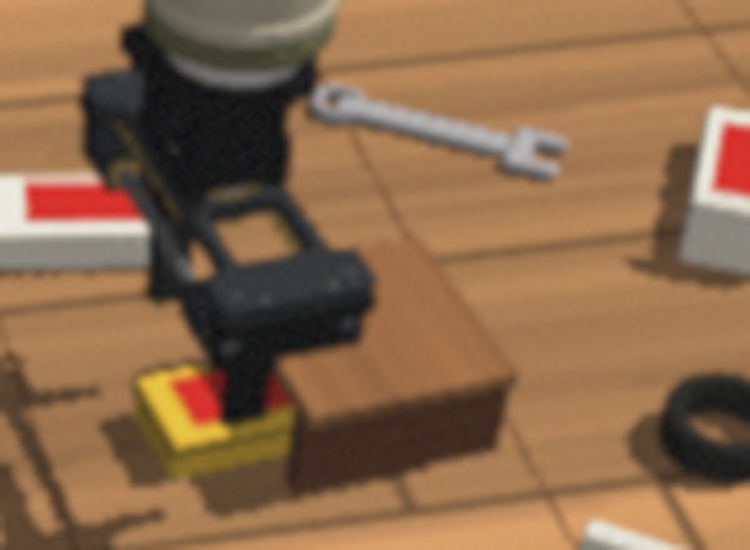

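View pics/a2.png

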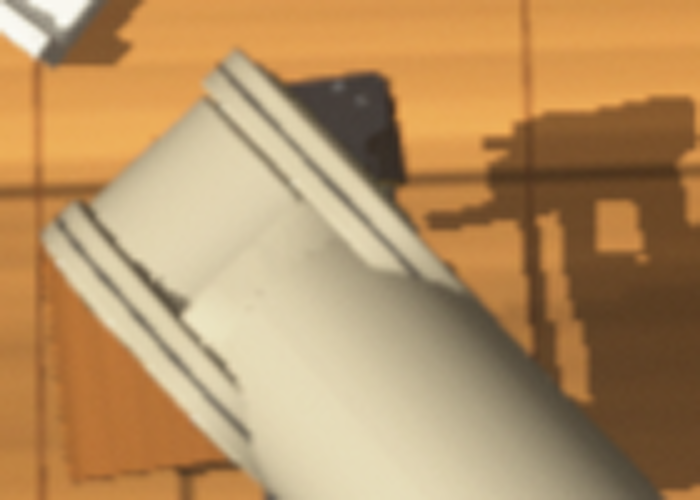

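>>> play_rows:
  moves:
    - [[0,0,0.06,0,87],[0,0,0.1,0,87],[0,0,0.127,0,87],[0,0,0.127,0,87],[0,0,0.127,0,40],[0,0,0.127,0,40],[0,0,0.127,0,40],[0,0,0.127,0,40],[0,0,0.127,0,40],[0,0,0.127,0,40]]
  force: 25

```text
time: 5.12
position: [0.5503, 0.1995, 0.0736]
tool_rot: [3.137, 0.169, 0.0]
force: [0.3, -0.7, 1.9]
gripper_width: 0.0539
```

```bash
python3 - <<'E'
from h import *
plan([.5506,.200,.074],-1.462+np.pi/2)
E
```

```text
now [0.5503 0.1995 0.0736] yaw 0.1075 z [ 2.e-04 -1.e-04 -1.e+00] t 5.125 F [ 0.25 -0.7   1.93] w 0.0539
joints [ 0.19  0.6  -0.78  1.75  0.49  1.   -0.67]
turn rad 3.1403 scaled 6.2806
turn rad -0.0013 scaled -0.0026
turn rad -3.1429 scaled -6.2858
shift m [ 0.0003 -0.0005 -0.0004] scaled [ 0.0008 -0.0013 -0.0011]
```

>>> play_rows:
  moves:
    - [[0,0.02,0,0,40],[0,0.06,0,0,40],[0,0.12,0,0,40],[0,0.18,0,0,40],[0,0.24,0,0,40],[0,0.3,0,0,40],[0,0.34,0,0,40],[0,0.34,0,0,40]]

```text
time: 6.12
position: [0.5653, 0.0616, 0.0736]
tool_rot: [3.136, 0.164, 0.0]
force: [-0.1, -1.7, 3.1]
gripper_width: 0.0536
```

```bash
python3 - <<'E'
from h import *
from fit import wor,loc
f=np.load("fit.npz"); cab=f['cab']
# grasp point in tin frame
g=loc(f['tin'],np.array([[.5503,.1995,0]]))[0]; print("grasp in tin",g)
w=wor(cab,[-.110+g[0],0,.0736])[0]; print(w)
plan(w,cab[2]+np.pi/2)
crop(viewer.camera("scene"),220,150,420,300,4,"pics/b1.png")
E
```

```text
grasp in tin [0.03400613 0.0005701 ]
[ 0.63165689 -0.09364521  0.0736    ]
now [0.5653 0.0616 0.0736] yaw 0.1046 z [ 3.0e-04 -1.7e-03 -1.0e+00] t 6.125 F [-0.1  -1.74  3.12] w 0.0536
joints [ 0.43  0.56 -0.77  1.79  0.46  0.98 -0.42]
turn rad 3.2126 scaled 6.4253
turn rad 0.0711 scaled 0.1421
turn rad -3.0705 scaled -6.1411
shift m [0.0498 0.1613 0.0002] scaled [0.1245 0.4033 0.0006]
```

View pics/b1.png

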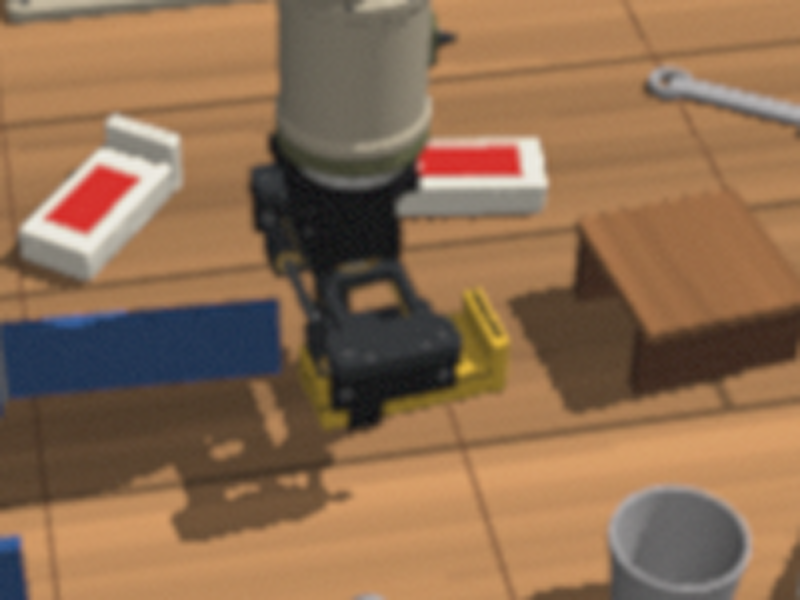

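>>> play_rows:
  moves:
    - [[0,0,-0.03,0,40],[0.06,0,-0.03,0.05,40],[0.12,0,-0.03,0.1,40],[0.124,0.08,-0.03,0.142,40],[0.124,0.18,-0.03,0.142,40],[0.124,0.28,-0.03,0.142,40],[0.124,0.36,-0.03,0.142,40],[0.124,0.403,-0.03,0.142,40],[0.124,0.403,-0.02,0.142,40],[0.124,0.403,-0.01,0.142,40],[0.124,0.403,-0.003,0.142,40],[0.124,0.403,0,0.142,40],[0.124,0.403,0.001,0.142,40],[0.124,0.403,0.001,0.142,40]]

```text
time: 7.92
position: [0.6319, -0.09, 0.0736]
tool_rot: [-3.141, -0.058, -0.002]
force: [-0.8, 3.0, 4.8]
gripper_width: 0.0536
```

```bash
python3 - <<'E'
from h import *
plan([.6317,-.0936,.0736],-1.5373+np.pi/2)
crop(viewer.camera("scene"),130,150,330,300,4,"pics/b2.png")
E
```

```text
now [ 0.6319 -0.09    0.0736] yaw 0.037 z [ 1.e-03  5.e-04 -1.e+00] t 7.925 F [-0.76  2.97  4.82] w 0.0536
joints [ 0.58  0.67 -0.69  1.6   0.48  1.05 -0.21]
turn rad 3.1451 scaled 6.2902
turn rad 0.0035 scaled 0.0071
turn rad -3.1381 scaled -6.2761
shift m [-0.0003  0.0036 -0.    ] scaled [-0.0008  0.0089 -0.    ]
```

View pics/b2.png

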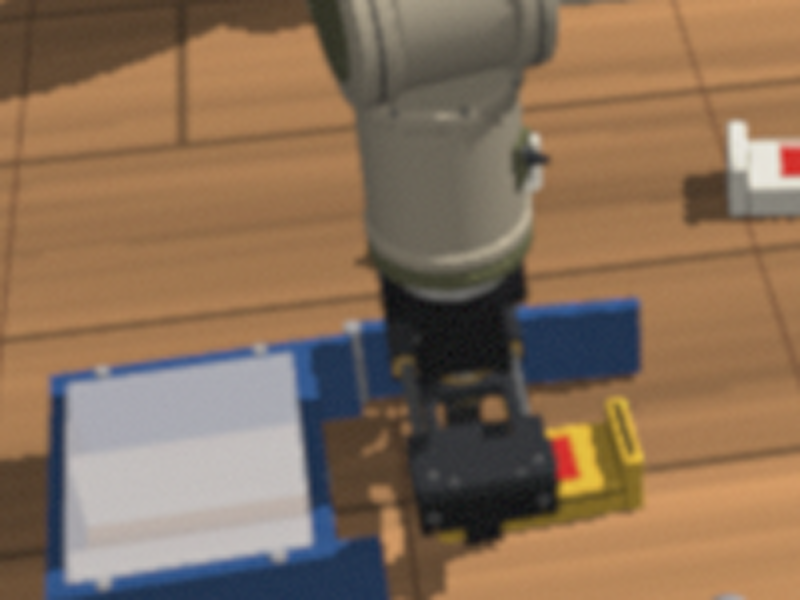

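>>> play_rows:
  moves:
    - [[0,0,0,0,80],[0,0,0,0,80],[0,0,0,0,80],[0,0,0,0,80],[0,0,-0.05,0,80],[0,0,-0.15,0,80],[0,-0.05,-0.25,0,80],[0,-0.2,-0.3,0,80],[0,-0.35,-0.3,0,80],[0,-0.5,-0.3,0,80],[0,-0.65,-0.3,0,80],[0,-0.65,-0.3,0,80]]

```text
time: 9.48
position: [0.6201, 0.1763, 0.1951]
tool_rot: [-3.137, -0.072, -0.002]
force: [0.0, 0.5, 0.3]
gripper_width: 0.0805
```

```bash
python3 - <<'E'
from h import *
plan([.6317,-.0936,.0736],-1.5373+np.pi/2)
crop(viewer.camera("scene"),130,190,330,340,4,"pics/d1.png")
crop(viewer.camera("top"),330,155,490,255,5,"pics/d2.png")
E
```

```text
now [0.6201 0.1763 0.1951] yaw 0.0458 z [ 0.001   0.0036 -1.    ] t 9.475 F [0.05 0.46 0.32] w 0.0805
joints [ 0.23  0.57 -0.81  1.49  0.42  1.26 -0.58]
turn rad 3.1539 scaled 6.3078
turn rad 0.0123 scaled 0.0246
turn rad -3.1293 scaled -6.2586
shift m [-0.001   0.2705  0.1205] scaled [-0.0024  0.6764  0.3012]
```

View pics/d1.png

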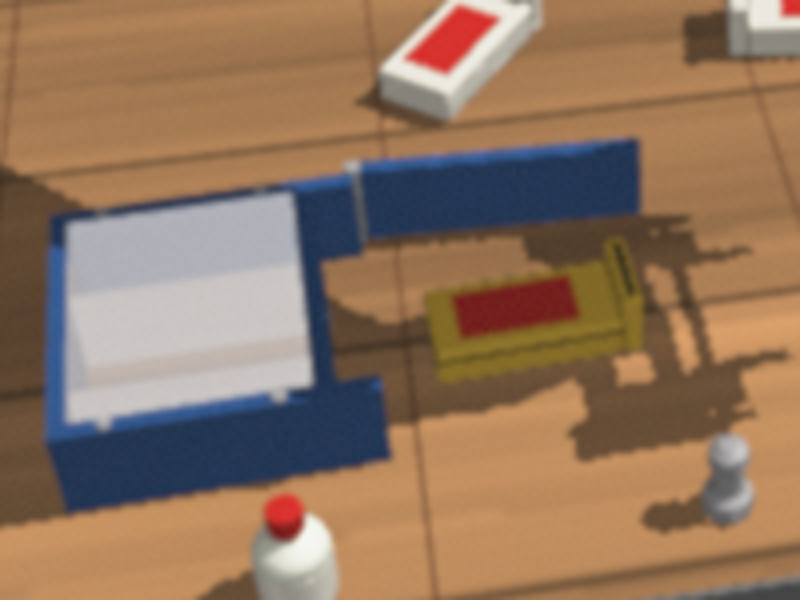

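View pics/d2.png

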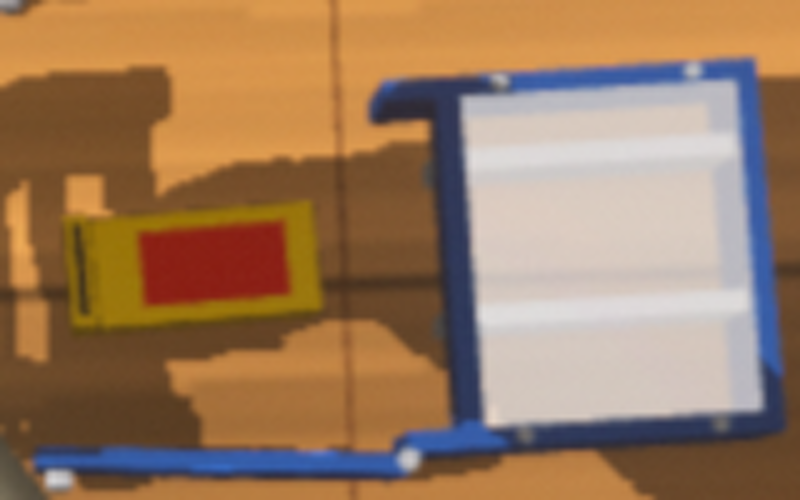

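```bash
python3 - <<'E'
from fit import *
f=np.load("fit.npz"); cab=f['cab']
n=unproj("top",T2([(311,200),(323,308)]),.026); t=unproj("top",T2([(65,217),(73,331)]),.042)
def rt(p): return np.r_[(loc(p,n)-[[.06,.027],[.06,-.027]]).ravel(),(loc(p,t)-[[-.06,.027],[-.06,-.027]]).ravel()]*1e3
r=least_squares(rt,[.63,-.06,-1.53]); p=r.x; print(p,np.round(r.fun,1),"in cab",loc(cab,np.array([[p[0],p[1],0]]))*1e3,p[2]-cab[2])
# guides re-check & scene
ns=unproj("scene",S4(np.array([(428,297),(440,357)])-[0,100]),.026)
print("scene nose",loc(p,ns)*1e3)
w=wor(p,[-.058,0,.081])[0]; print("tail grasp",w); plan(w,p[2]+np.pi/2)
E
```

```text
[ 0.62963725 -0.05560168 -1.50690488] [-0.7 -0.8 -0.4  1.1  1.3  0.  -0.2 -0.3] in cab [[-114.08371787   -0.74327987]] 0.03036520921574737
scene nose [[ 58.30983297 -20.41854323]
 [ 59.07006728  28.1129353 ]]
tail grasp [0.62593407 0.00227998 0.081     ]
now [0.622  0.1697 0.1942] yaw 0.0381 z [ 1.e-03 -1.e-04 -1.e+00] t 9.575 F [ 0.34 -0.97 -1.73] w 0.0803
joints [ 0.24  0.57 -0.8   1.49  0.42  1.26 -0.57]
turn rad 3.1158 scaled 6.2316
turn rad -0.0258 scaled -0.0516
turn rad -3.1674 scaled -6.3347
shift m [-0.0025  0.1675  0.1132] scaled [-0.0063  0.4187  0.283 ]
```

```bash
python3 - <<'E'
from fit import *
def hd(a,b,z,perp=0):
    P=unproj("top",T2([a,b]),z); d=P[1]-P[0]; return round(float(np.arctan2(d[1],d[0]))+perp,4)
print("walls",hd((400,81),(752,59),.06),hd((415,451),(783,431),.06))
print("lintel/back",hd((455,430),(434,100),.06,-np.pi/2),hd((785,428),(753,62),.06,-np.pi/2))
print("guides",hd((480,157),(738,145),.048),hd((482,317),(750,301),.048))
print("tin red",hd((138,235),(287,220),.026),hd((145,307),(292,295),.026),hd((145,307),(138,235),.026,-np.pi/2),hd((292,295),(287,220),.026,-np.pi/2))
print("tin",hd((95,214),(311,200),.026),hd((103,329),(323,308),.026),hd((323,308),(311,200),.026,-np.pi/2))
# lane lateral from inner floor-level seen? guides in cab frame
f=np.load("fit.npz"); cab=f['cab']
print(loc(cab,unproj("top",T2([(430,172),(440,326)]),.048))*1e3)
print("wall inner forecourt",loc(cab,unproj("top",T2([(425,100)]),.06))*1e3)
E
python3 - <<'E'
import cv2; im=cv2.imread("pics/top0.png"); cv2.imwrite("pics/e.png",cv2.resize(im[160:250,405:490],None,fx=8.8,fy=6.6,interpolation=cv2.INTER_CUBIC)) if 0 else cv2.imwrite("pics/e.png",cv2.resize(im[162:248,400:490],None,fx=6.9,fy=6.9,interpolation=cv2.INTER_CUBIC))
E
```

```text
walls -1.5414 -1.5475
lintel/back -1.5518 -1.5379
guides -1.5571 -1.5429
tin red -1.5023 -1.521 -1.51 -1.5444
tin -1.5384 -1.5071 -1.5015
[[ -1.33801474  33.47255765]
 [ -2.28845464 -39.43217935]]
wall inner forecourt [[-2.83104247 65.61033703]]
```

View pics/e.png

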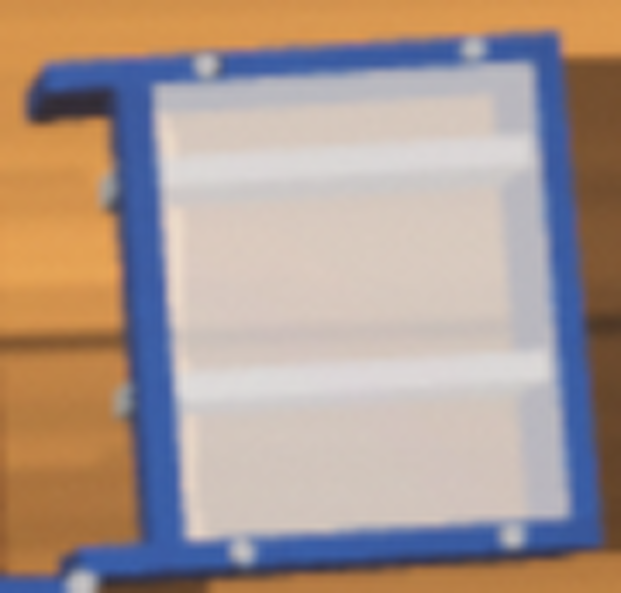

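>>> play_rows:
  moves:
    - [[0,0.1,0,0,80],[0,0.2,0,0,80],[0,0.3,0.05,0,80],[0,0.4,0.1,0,80],[0,0.41,0.13,0,80],[0,0.41,0.13,0,80],[0,0.41,0.13,0,80]]

```text
time: 10.45
position: [0.6282, 0.0062, 0.1421]
tool_rot: [-3.141, -0.059, -0.002]
force: [0.4, 0.4, -0.1]
gripper_width: 0.0802
```

```bash
python3 - <<'E'
from h import *
plan([.6266,.0043,.081],-1.53+np.pi/2)
crop(viewer.camera("scene"),180,190,380,340,4,"pics/g1.png")
E
```

```text
now [0.6282 0.0062 0.1421] yaw 0.0375 z [ 1.2e-03  5.0e-04 -1.0e+00] t 10.45 F [ 0.41  0.4  -0.1 ] w 0.0802
joints [ 0.49  0.58 -0.76  1.59  0.43  1.15 -0.33]
turn rad 3.1383 scaled 6.2766
turn rad -0.0033 scaled -0.0066
turn rad -3.1449 scaled -6.2898
shift m [-0.0018  0.0019  0.0611] scaled [-0.0045  0.0048  0.1527]
```

View pics/g1.png

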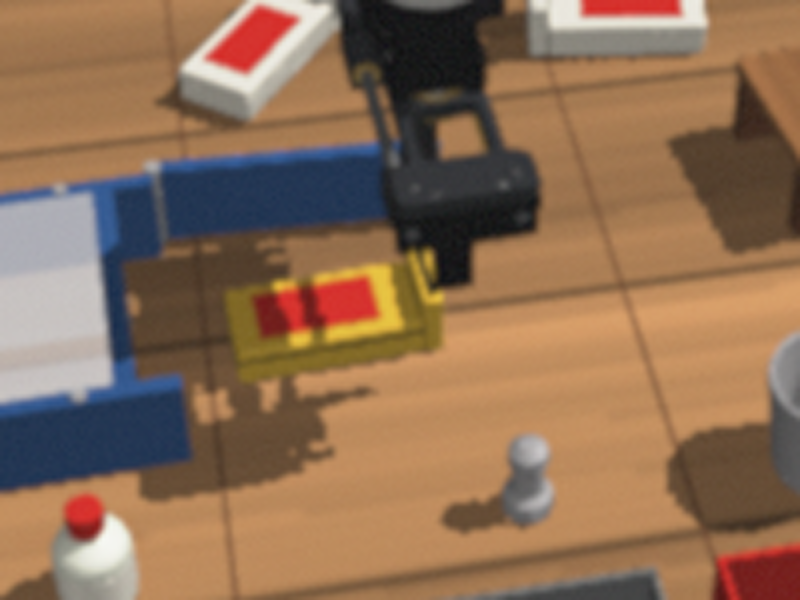

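>>> play_rows:
  moves:
    - [[-0.004,0.006,0.05,0,80],[-0.004,0.006,0.1,0,80],[-0.004,0.006,0.15,0,80],[-0.004,0.006,0.153,0,80],[-0.004,0.006,0.153,0,40],[-0.004,0.006,0.153,0,40],[-0.004,0.006,0.153,0,40],[-0.004,0.006,0.153,0,40],[-0.004,0.006,0.153,0,40]]
  force: 20

```text
time: 11.62
position: [0.6268, 0.0027, 0.0804]
tool_rot: [3.141, 0.057, 0.001]
force: [-0.3, 0.2, 4.2]
gripper_width: 0.0535
```

```bash
python3 - <<'E'
from h import *
plan([.6342-.012*np.cos(-1.543),-.1696-.012*np.sin(-1.543),.081],-1.543+np.pi/2)
crop(viewer.camera("scene"),180,190,380,340,4,"pics/g2.png")
crop(viewer.camera("top"),330,155,490,255,5,"pics/g3.png")
E
```

```text
now [0.6268 0.0027 0.0804] yaw 0.0364 z [ 9.e-04 -2.e-04 -1.e+00] t 11.625 F [-0.31  0.2   4.17] w 0.0535
joints [ 0.47  0.65 -0.72  1.63  0.48  1.05 -0.36]
turn rad 3.1502 scaled 6.3004
turn rad 0.0086 scaled 0.0172
turn rad -3.133 scaled -6.266
shift m [ 0.0013  0.1605 -0.0006] scaled [ 0.0032  0.4012 -0.0015]
```

View pics/g2.png

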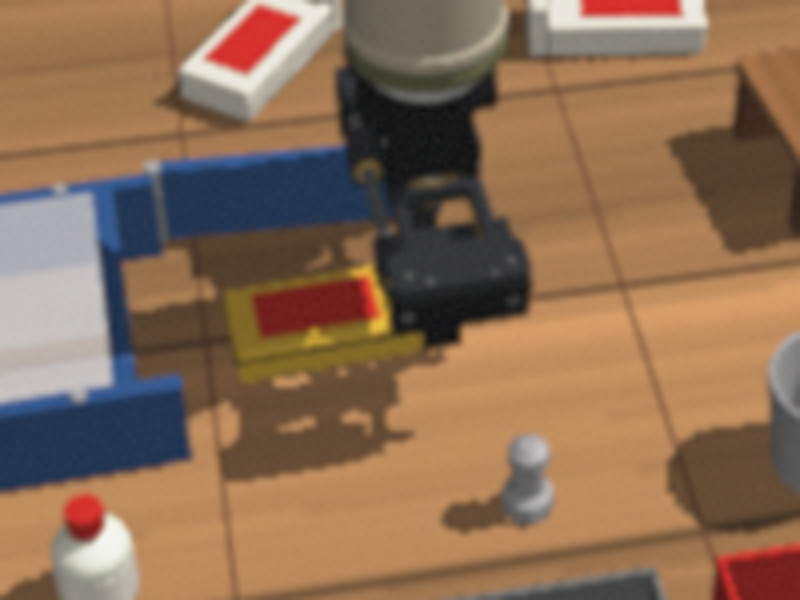

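View pics/g3.png

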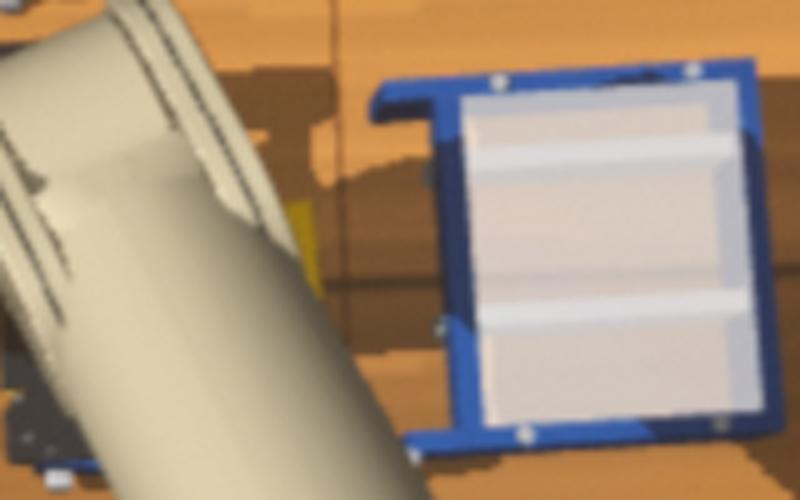

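>>> play_rows:
  moves:
    - [[0,0.03,0,0,40],[0.001,0.07,0,0.017,40],[0.002,0.1,0,0.017,40],[0.003,0.13,0,0.017,40],[0.003,0.16,0,0.017,40],[0.003,0.19,0,0.017,40],[0.003,0.22,0,0.017,40],[0.003,0.25,0,0.017,40],[0.003,0.25,0,0.017,40]]

```text
time: 12.85
position: [0.6317, -0.0993, 0.0804]
tool_rot: [3.14, 0.041, 0.002]
force: [1.1, -1.9, 5.6]
gripper_width: 0.0538
```

```bash
python3 - <<'E'
from h import *
plan([.6342-.012*np.cos(-1.543),-.1696-.012*np.sin(-1.543),.081],-1.543+np.pi/2)
crop(viewer.camera("scene"),130,190,330,340,4,"pics/k2.png")
crop(viewer.camera("top"),330,155,490,255,5,"pics/k3.png")
E
```

```text
now [ 0.6317 -0.0993  0.0804] yaw 0.0261 z [ 0.0012 -0.0011 -1.    ] t 12.85 F [ 1.13 -1.87  5.6 ] w 0.0538
joints [ 0.6   0.66 -0.7   1.59  0.47  1.06 -0.2 ]
turn rad 3.1399 scaled 6.2798
turn rad -0.0017 scaled -0.0034
turn rad -3.1433 scaled -6.2866
shift m [ 0.0006  0.0583 -0.0006] scaled [ 0.0015  0.1458 -0.0014]
```

View pics/k2.png

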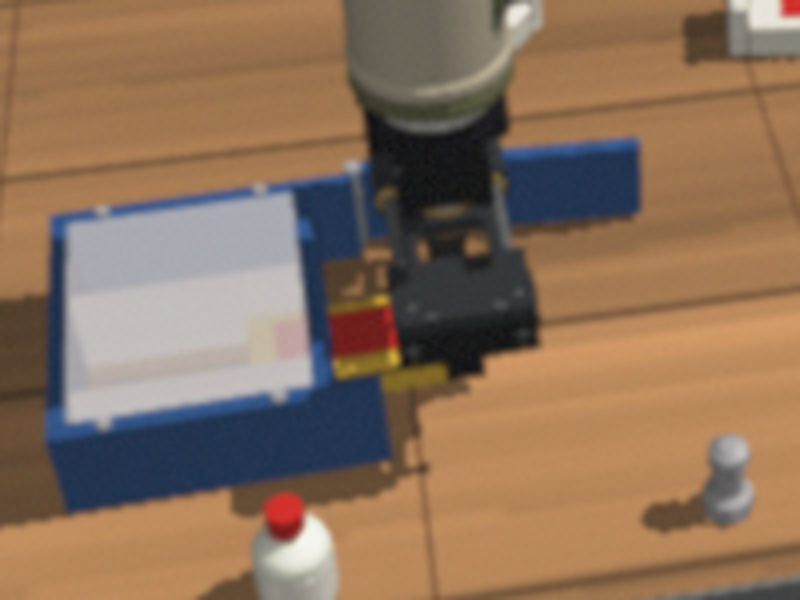

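View pics/k3.png

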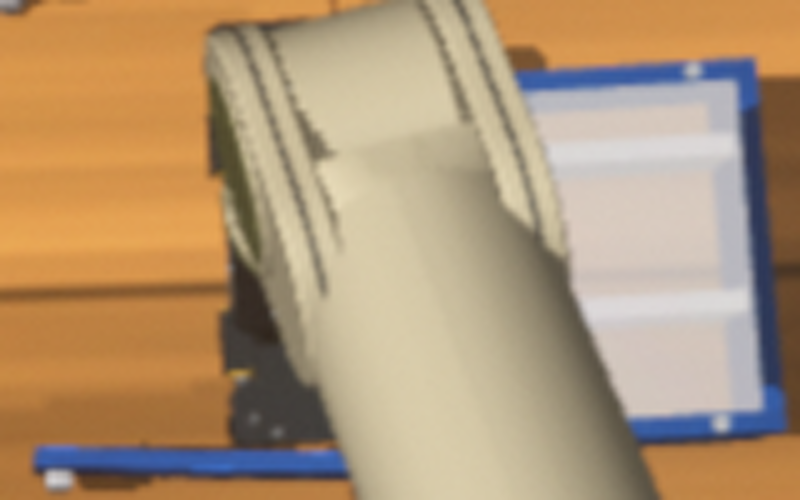

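>>> play_rows:
  moves:
    - [[0,0.02,0,0,40],[0.001,0.04,0,0,40],[0.001,0.06,0,0,40],[0.001,0.08,0,0,40],[0.001,0.1,0,0,40],[0.001,0.11,0,0,40],[0.001,0.115,0,0,40],[0.001,0.115,0,0,40]]

```text
time: 13.95
position: [0.6333, -0.1434, 0.0804]
tool_rot: [-3.141, -0.044, -0.002]
force: [-0.5, 2.5, 6.5]
gripper_width: 0.0537
```

```bash
python3 - <<'E'
from h import *
plan([.6342-.012*np.cos(-1.543),-.1696-.012*np.sin(-1.543),.081],-1.543+np.pi/2)
crop(viewer.camera("scene"),130,190,330,340,4,"pics/k4.png")
E
```

```text
now [ 0.6333 -0.1434  0.0804] yaw 0.0279 z [ 1.1e-03  5.0e-04 -1.0e+00] t 13.95 F [-0.5   2.5   6.46] w 0.0537
joints [ 0.65  0.68 -0.69  1.57  0.47  1.07 -0.13]
turn rad 3.1417 scaled 6.2834
turn rad 0.0001 scaled 0.0002
turn rad -3.1415 scaled -6.283
shift m [ 0.0001  0.0143 -0.0006] scaled [ 0.0004  0.0357 -0.0016]
```

View pics/k4.png

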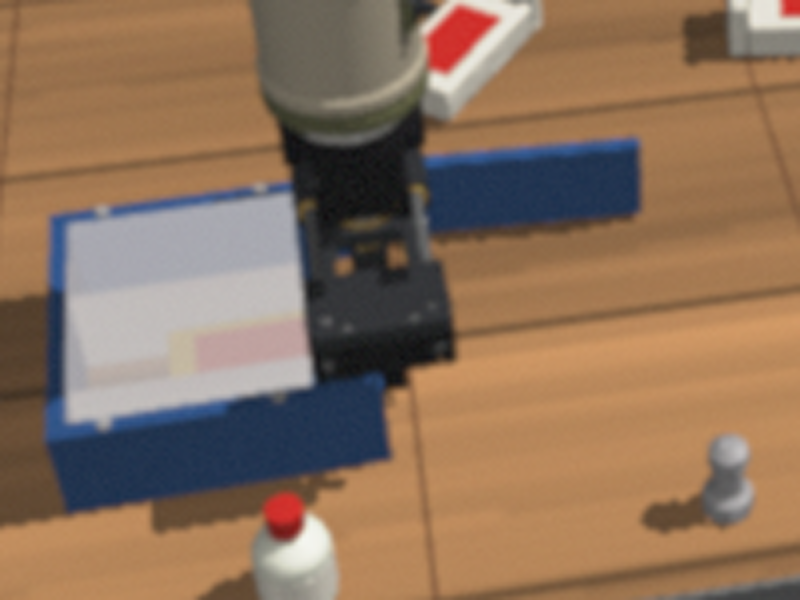

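>>> play_rows:
  moves:
    - [[0,0.007,0,0,40],[0,0.014,0,0,40],[0,0.02,0,0,40],[0,0.025,0,0,40],[0,0.025,0,0,40]]

```text
time: 14.62
position: [0.6336, -0.1532, 0.0804]
tool_rot: [-3.141, -0.044, -0.002]
force: [-0.4, 3.3, 6.6]
gripper_width: 0.054
```

>>> play_rows:
  moves:
    - [[0,0.003,0,0,40],[0,0.006,0,0,40],[0,0.006,0,0,40]]

```text
time: 15.0
position: [0.6337, -0.1555, 0.0804]
tool_rot: [-3.141, -0.044, -0.002]
force: [0.2, 3.8, 6.0]
gripper_width: 0.0537
```

>>> play_rows:
  moves:
    - [[0,0.003,0,0,40],[0,0.006,0,0,40],[0,0.006,0,0,40]]

```text
time: 15.38
position: [0.6338, -0.1578, 0.0804]
tool_rot: [-3.141, -0.044, -0.002]
force: [-0.3, 3.3, 5.5]
gripper_width: 0.0537
```

>>> play_rows:
  moves:
    - [[0,0.003,0,0,40],[0,0.006,0,0,40],[0,0.006,0,0,40]]

```text
time: 15.75
position: [0.6338, -0.1597, 0.0804]
tool_rot: [-3.14, -0.045, -0.002]
force: [-0.5, 4.4, 6.5]
gripper_width: 0.0542
```

>>> play_rows:
  moves:
    - [[0,0.003,0,0,40],[0,0.006,0,0,40],[0,0.006,0,0,40]]

```text
time: 16.12
position: [0.6338, -0.1599, 0.0804]
tool_rot: [-3.137, -0.047, -0.001]
force: [-2.0, 11.3, 9.0]
gripper_width: 0.0539
```

>>> play_rows:
  moves:
    - [[0,-0.005,0,0,40],[0,-0.005,0,0,72],[0,-0.005,0,0,72],[0,-0.005,0,0,72],[0,-0.02,0,0,72],[0,-0.05,-0.03,0,72],[0,-0.15,-0.1,0,72],[0,-0.3,-0.25,0,72],[0,-0.4,-0.3,0,20],[0,-0.5,-0.3,0,0],[0,-0.6,-0.3,0,0],[0,-0.6,-0.3,0,0]]

```text
time: 17.62
position: [0.6259, 0.0822, 0.2011]
tool_rot: [-3.14, -0.054, -0.002]
force: [0.1, 0.1, -0.2]
gripper_width: 0.04
```

```bash
python3 - <<'E'
from h import *
plan([.6342-.012*np.cos(-1.543),-.1696-.012*np.sin(-1.543),.081],-1.543+np.pi/2)
crop(viewer.camera("scene"),130,190,330,340,4,"pics/m1.png")
crop(viewer.camera("top"),330,155,490,255,5,"pics/m2.png")
E
```

```text
now [0.6259 0.0822 0.2011] yaw 0.0344 z [ 0.001   0.0016 -1.    ] t 17.625 F [ 0.07  0.12 -0.16] w 0.04
joints [ 0.39  0.53 -0.8   1.52  0.39  1.25 -0.43]
turn rad 3.1482 scaled 6.2965
turn rad 0.0066 scaled 0.0133
turn rad -3.135 scaled -6.2699
shift m [-0.0004  0.2401  0.1197] scaled [-0.001   0.6003  0.2993]
```

View pics/m1.png

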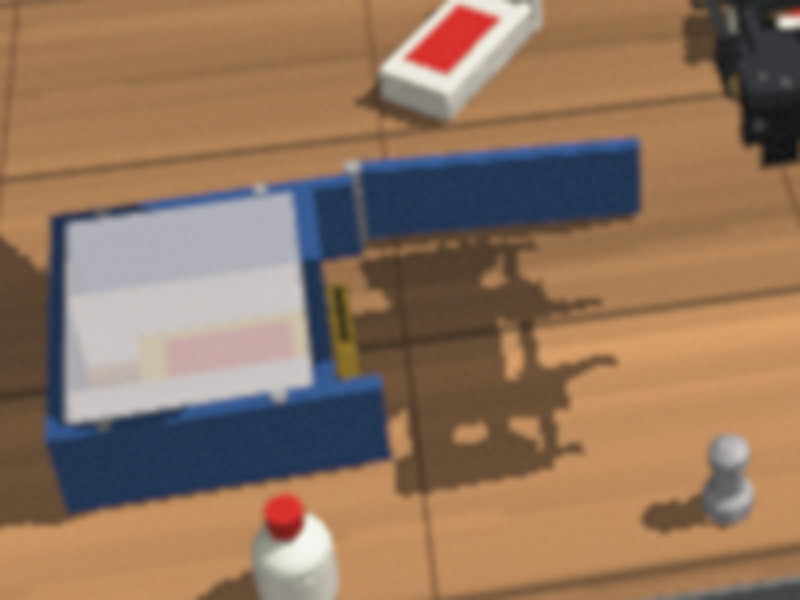

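View pics/m2.png

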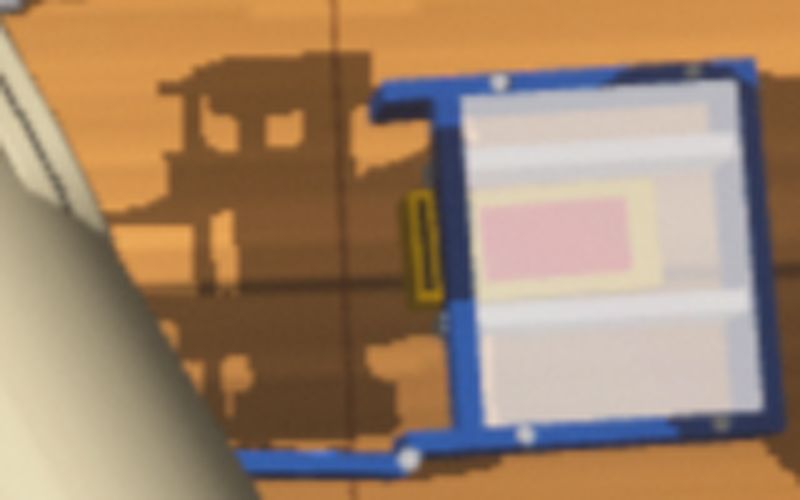

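```bash
python3 - <<'E'
from fit import *
cab=np.array([.6342,-.1696,-1.543])
print(loc(cab,unproj("top",T2([(401,192),(410,310),(660,181),(665,288)]),.042))*1e3)
print(loc(cab,unproj("top",T2([(658,181),(662,288)]),.026))*1e3)
plan(wor(cab,[-.045,0,.079])[0],cab[2]+np.pi/2)
E
```

```text
[[-14.93261936  25.74228057]
 [-14.66773062 -30.40644891]
 [106.80160705  23.55241769]
 [105.18515415 -27.2027557 ]]
[[109.43291     26.02640568]
 [107.32964324 -25.27313349]]
now [0.6267 0.0775 0.2004] yaw 0.0289 z [ 5.e-04 -7.e-04 -1.e+00] t 17.725 F [-0.18 -0.76 -0.72] w 0.0319
joints [ 0.39  0.53 -0.8   1.52  0.39  1.25 -0.43]
turn rad 3.1427 scaled 6.2854
turn rad 0.0011 scaled 0.0022
turn rad -3.1405 scaled -6.281
shift m [0.0003 0.2021 0.1215] scaled [0.0008 0.5052 0.3038]
```

>>> play_rows:
  moves:
    - [[0,0.12,0,0,0],[0,0.25,0,0,0],[0,0.38,0,0,0],[0,0.48,0.08,0,0],[0,0.5,0.18,0,0],[0,0.5,0.26,0,0],[0,0.5,0.304,0,0],[0,0.5,0.304,0,0],[0,0.51,0.304,0,0],[0,0.52,0.304,0,0],[0,0.53,0.304,0,0],[0,0.54,0.304,0,0],[0,0.54,0.304,0,0]]

```text
time: 19.35
position: [0.6329, -0.1393, 0.0783]
tool_rot: [3.141, 0.043, 0.0]
force: [-0.4, -0.3, -0.2]
gripper_width: 0.0006
```

>>> play_rows:
  moves:
    - [[0,0.004,0,0,0],[0,0.008,0,0,0],[0,0.008,0,0,0]]

```text
time: 19.73
position: [0.6329, -0.142, 0.0782]
tool_rot: [3.141, 0.044, -0.0]
force: [1.1, 0.7, -0.1]
gripper_width: 0.0009
```

>>> play_rows:
  moves:
    - [[0,0.003,0,0,0],[0,0.006,0,0,0],[0,0.006,0,0,0]]

```text
time: 20.1
position: [0.633, -0.1445, 0.0782]
tool_rot: [3.141, 0.044, 0.0]
force: [0.0, 0.2, -0.3]
gripper_width: 0.0006
```

>>> play_rows:
  moves:
    - [[0,0.003,0,0,0],[0,0.006,0,0,0],[0,0.006,0,0,0]]

```text
time: 20.48
position: [0.6331, -0.1468, 0.0783]
tool_rot: [3.141, 0.044, 0.0]
force: [0.5, -0.7, 0.8]
gripper_width: 0.0006
```

>>> play_rows:
  moves:
    - [[0,0.003,0,0,0],[0,0.006,0,0,0],[0,0.006,0,0,0]]

```text
time: 20.85
position: [0.6333, -0.1478, 0.0783]
tool_rot: [-3.14, -0.046, -0.0]
force: [-0.5, 5.2, 1.2]
gripper_width: 0.0005
```

>>> play_rows:
  moves:
    - [[0,0.003,0,0,0],[0,0.006,0,0,0],[0,0.006,0,0,0]]

```text
time: 21.22
position: [0.6333, -0.148, 0.0783]
tool_rot: [-3.137, -0.048, 0.0]
force: [-0.8, 11.9, 2.3]
gripper_width: 0.0002
```

>>> play_rows:
  moves:
    - [[0,-0.02,0,0,0],[0,-0.05,-0.05,0,0],[0,-0.1,-0.15,0,0],[-0.05,-0.15,-0.25,0,0],[-0.15,-0.2,-0.3,0,0],[-0.25,-0.25,-0.3,0,0],[-0.35,-0.29,-0.3,0,0],[-0.4,-0.29,-0.3,0,0],[-0.4,-0.29,-0.3,0,0]]

```text
time: 22.35
position: [0.4695, -0.0401, 0.1995]
tool_rot: [3.138, 0.044, 0.002]
force: [0.8, -0.3, -0.3]
gripper_width: 0.0006
```

```bash
python3 - <<'E'
from fit import *
cab=np.array([.6342,-.1696,-1.543])
print("white tin",unproj("top",[(357,293),(403,293),(357,346),(403,346)],.03))
H=np.array([-.024,-.099]); r=.12
for th in [1.49,1.4,1.25,1.1,.95,.8,.65,.5,.35,.2,.1,0]:
    u=np.array([-np.sin(th),np.cos(th)]); n=np.array([-np.cos(th),-np.sin(th)])
    h=.0155*abs(n[1])+.0095*abs(n[0])   # tool x ~ cab y, tool y ~ cab x
    c=H+r*u+(.011+h)*n; w=wor(cab,[*c,0])[0]; print(th,np.round(c,4),np.round(w[:2],4))
plan([.47,-.03,.095],cab[2]+np.pi/2)
crop(viewer.camera("scene"),130,150,330,300,4,"pics/n1.png")
E
```

```text
white tin [[ 0.42842822 -0.02187569  0.03      ]
 [ 0.42524754 -0.1295705   0.03      ]
 [ 0.30547937 -0.01755796  0.03      ]
 [ 0.30252524 -0.12445142  0.03      ]]
1.49 [-0.1458 -0.1164] [ 0.5138 -0.0271]
1.4 [-0.147  -0.1061] [ 0.5241 -0.0256]
1.25 [-0.1469 -0.0884] [ 0.5417 -0.0252]
1.1 [-0.1442 -0.0705] [ 0.5597 -0.0275]
0.95 [-0.1386 -0.0529] [ 0.5775 -0.0326]
0.8 [-0.1301 -0.036 ] [ 0.5946 -0.0405]
0.65 [-0.1189 -0.0204] [ 0.6105 -0.0513]
0.5 [-0.105  -0.0065] [ 0.6248 -0.0648]
0.35 [-0.0889  0.0051] [ 0.6368 -0.0806]
0.2 [-0.0708  0.014 ] [ 0.6462 -0.0985]
0.1 [-0.0579  0.0182] [ 0.6508 -0.1112]
0 [-0.0445  0.021 ] [ 0.654  -0.1245]
now [ 0.4695 -0.0401  0.1995] yaw 0.0278 z [ 0.0012 -0.0032 -1.    ] t 22.35 F [ 0.83 -0.27 -0.29] w 0.0006
joints [ 0.83  0.16 -0.89  1.93  0.14  1.11 -0.09]
turn rad 3.1416 scaled 6.2832
turn rad 0.0 scaled 0.0
turn rad -3.1416 scaled -6.2832
shift m [ 0.0007 -0.0104  0.1044] scaled [ 0.0017 -0.0261  0.2611]
```

View pics/n1.png

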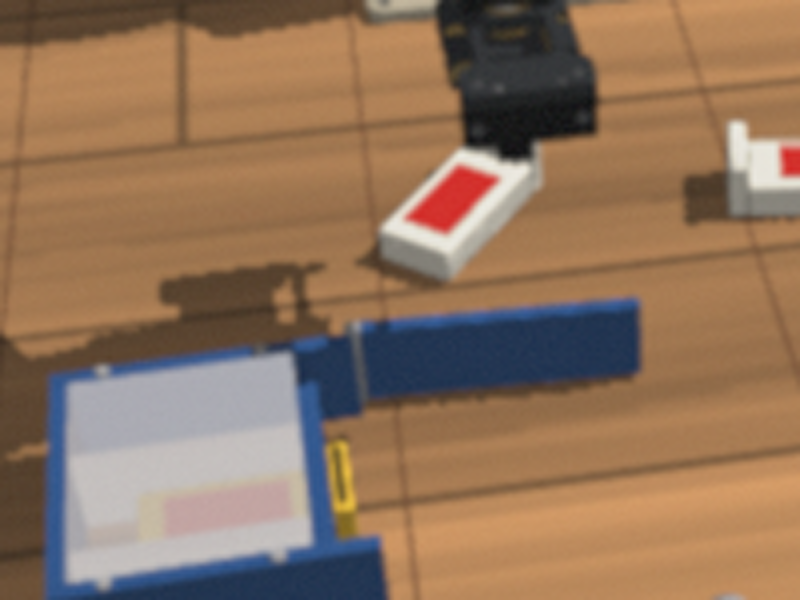

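>>> play_rows:
  moves:
    - [[0.03,-0.02,0.03,0,0],[0.036,-0.025,0.13,0,0],[0.036,-0.025,0.2,0,0],[0.036,-0.025,0.26,0,0],[0.036,-0.025,0.26,0,0],[0.036,-0.025,0.26,0,0]]

```text
time: 23.15
position: [0.4852, -0.0294, 0.0952]
tool_rot: [-3.141, -0.044, -0.002]
force: [0.7, 0.4, -1.0]
gripper_width: 0.0006
```

```bash
python3 - <<'E'
from fit import *
cab=np.array([.6342,-.1696,-1.543])
H=np.array([-.024,-.099]); r=.12
s=monitor.sense(); R=Ro.from_rotvec(s['tool_rot']).as_matrix(); print(s['position'],s['force'])
for th in [1.49,1.4,1.3,1.2,1.1,1,.9,.8,.7,.6,.5,.4,.3,.2,.1,0,-.03]:
    u=np.array([-np.sin(th),np.cos(th)]); n=np.array([-np.cos(th),-np.sin(th)])
    h=.0155*abs(n[1])+.0095*abs(n[0])
    c=H+r*u+(.011+h)*n; w=wor(cab,[*c,s['position'][2]])[0]; print(th,np.round(R.T@(w-s['position'])/.4,3)[:2])
crop(viewer.camera("scene"),130,150,330,300,4,"pics/n2.png")
E
```

```text
[ 0.48521578 -0.02939346  0.09520421] [ 0.72208867  0.39638336 -0.95456546]
1.49 [ 0.071 -0.004]
1.4 [ 0.097 -0.007]
1.3 [ 0.127 -0.007]
1.2 [ 0.156 -0.005]
1.1 [0.186 0.   ]
1 [0.216 0.009]
0.9 [0.245 0.021]
0.8 [0.273 0.036]
0.7 [0.299 0.054]
0.6 [0.324 0.074]
0.5 [0.346 0.098]
0.4 [0.366 0.125]
0.3 [0.383 0.153]
0.2 [0.397 0.184]
0.1 [0.408 0.216]
0 [0.415 0.25 ]
-0.03 [0.416 0.257]
```

View pics/n2.png

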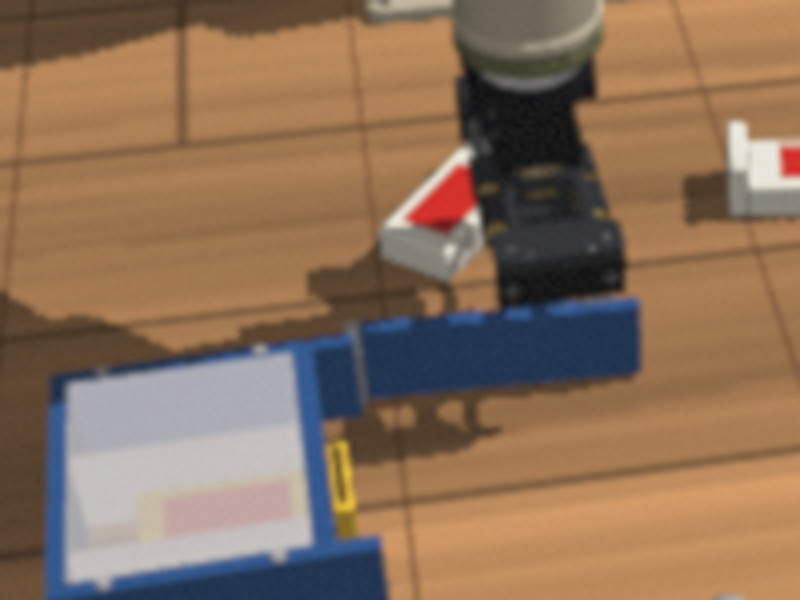

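>>> play_rows:
  moves:
    - [[0.03,-0.003,0,0,0],[0.07,-0.005,0,0,0],[0.097,-0.007,0,0,0],[0.127,-0.007,0,0,0],[0.156,-0.005,0,0,0],[0.186,0,0,0,0],[0.216,0.009,0,0,0],[0.245,0.021,0,0,0],[0.273,0.036,0,0,0],[0.299,0.054,0,0,0],[0.324,0.074,0,0,0],[0.346,0.098,0,0,0],[0.366,0.125,0,0,0],[0.383,0.153,0,0,0],[0.397,0.184,0,0,0],[0.397,0.184,0,0,0]]

```text
time: 25.2
position: [0.6453, -0.1005, 0.0941]
tool_rot: [3.141, 0.041, 0.0]
force: [-0.5, 0.4, 0.6]
gripper_width: 0.0004
```

```bash
python3 - <<'E'
from fit import *
cab=np.array([.6342,-.1696,-1.543])
plan(wor(cab,[-.0445,.021,.095])[0],cab[2]+np.pi/2)
crop(viewer.camera("scene"),130,190,330,340,4,"pics/n3.png")
E
```

```text
now [ 0.6453 -0.1005  0.0941] yaw 0.026 z [ 2.e-04 -7.e-04 -1.e+00] t 25.2 F [-0.51  0.38  0.65] w 0.0004
joints [ 0.6   0.67 -0.71  1.55  0.48  1.1  -0.2 ]
turn rad 3.1398 scaled 6.2795
turn rad -0.0018 scaled -0.0037
turn rad -3.1434 scaled -6.2869
shift m [ 0.0081  0.0243 -0.0008] scaled [ 0.0202  0.0607 -0.0021]
```

View pics/n3.png

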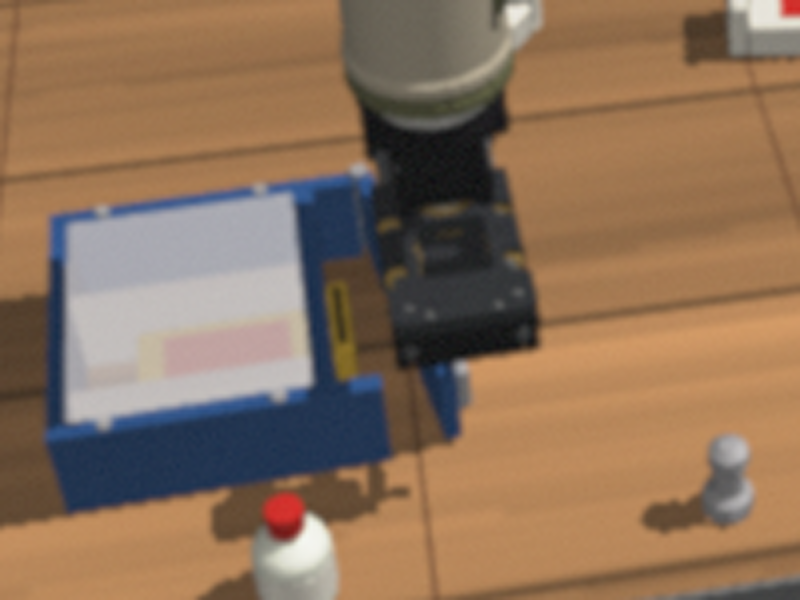

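Door is nearly shut (free edge about 458,435 in the crop); continue slowly.

>>> play_rows:
  moves:
    - [[0.006,0.015,0,0,0],[0.011,0.03,0,0,0],[0.016,0.045,0,0,0],[0.02,0.055,0,0,0],[0.02,0.06,0,0,0],[0.02,0.06,0,0,0]]

```text
time: 26.0
position: [0.6536, -0.1226, 0.0942]
tool_rot: [3.141, 0.044, -0.0]
force: [-0.7, 0.5, -0.2]
gripper_width: 0.0009
```

>>> play_rows:
  moves:
    - [[0,0.004,0,0,0],[0,0.008,0,0,0],[0,0.008,0,0,0]]

```text
time: 26.38
position: [0.6537, -0.1242, 0.0943]
tool_rot: [-3.14, -0.046, 0.0]
force: [-0.9, 5.3, 1.1]
gripper_width: 0.0008
```

>>> play_rows:
  moves:
    - [[0,0.004,0,0,0],[0,0.008,0,0,0],[0,0.008,0,0,0]]

```text
time: 26.75
position: [0.6537, -0.1245, 0.0943]
tool_rot: [-3.136, -0.049, 0.001]
force: [-2.1, 13.2, 2.2]
gripper_width: 0.0008
```

Hard stop at 13 N where the shut position was predicted (y ≈ -0.1245). Back off and check.

>>> play_rows:
  moves:
    - [[0,-0.01,0,0,0],[0,-0.05,0,0,0],[0,-0.1,-0.1,0,0],[0,-0.2,-0.2,0,0],[0,-0.35,-0.3,0,0],[0,-0.5,-0.35,0,0],[0,-0.65,-0.35,0,0],[0,-0.75,-0.35,0,0],[0,-0.75,-0.35,0,0]]

```text
time: 27.88
position: [0.6436, 0.177, 0.2346]
tool_rot: [-3.139, -0.056, -0.0]
force: [0.3, -0.3, -0.2]
gripper_width: 0.0005
```

```bash
python3 - <<'E'
from h import *
s=monitor.sense(); print(s['time'],s['position'],s['force'])
a=viewer.camera("scene"); b=viewer.camera("top")
crop(a,130,190,330,340,4,"pics/z1.png"); crop(b,330,155,490,255,5,"pics/z2.png")
cv2.imwrite("pics/z3.png",a[:,:,::-1]); cv2.imwrite("pics/z4.png",b[:,:,::-1])
E
```

```text
27.875 [0.64362149 0.17700766 0.23461785] [ 0.29241515 -0.26521823 -0.22046952]
```

View pics/z1.png

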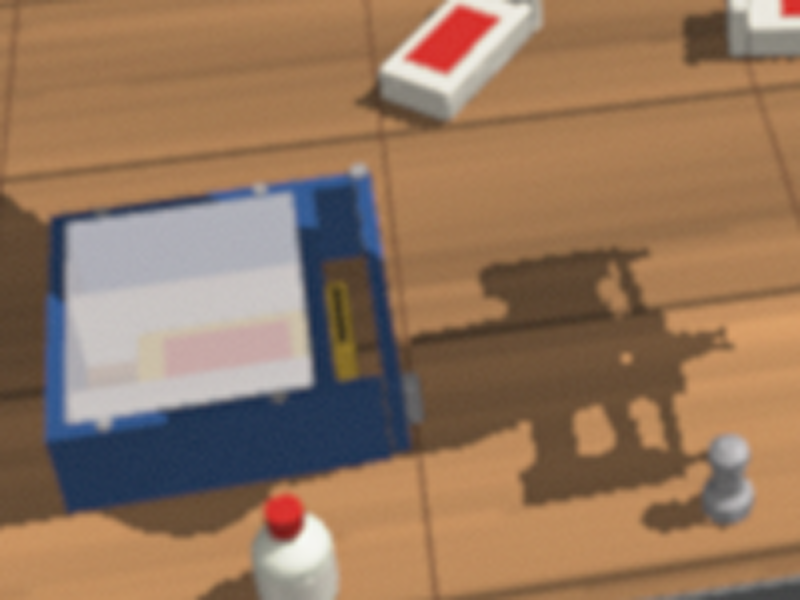

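View pics/z2.png

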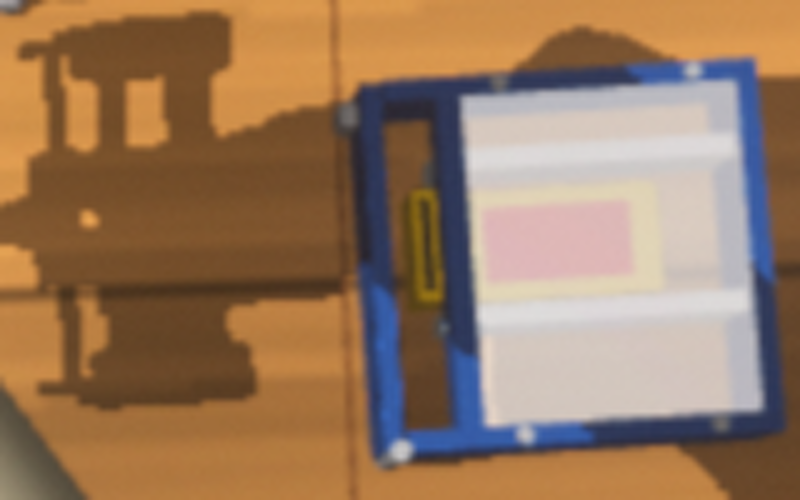

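View pics/z3.png

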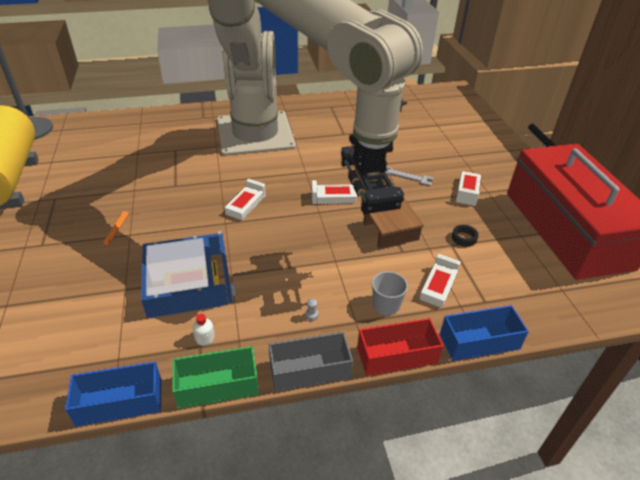

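View pics/z4.png

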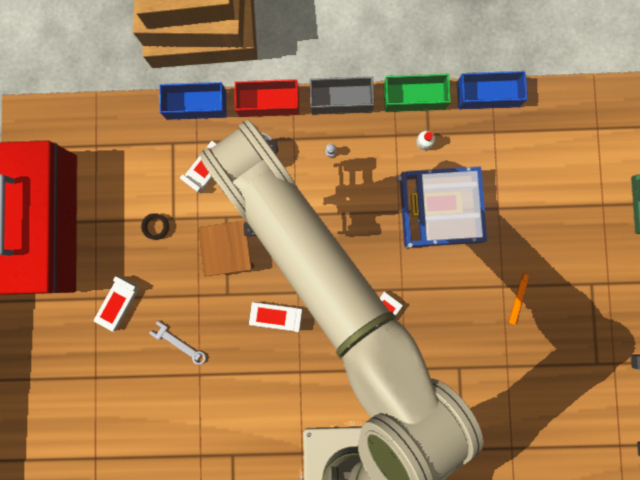

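The door lies flush across the forecourt (top crop, x about 360 to 400). The tin's tail grip sits against the lintel at about (425, 245), and the bystanders are at their old pixels.

```bash
python3 -c "
from workcell import job; print(job.sign_off())"
```

```text
the job is handed in; nothing more can be done
None
```

The yellow tin is in the cabinet with its raised tail grip against the roof's front edge. The door is shut, and I handed the job in at about 28 s.

**What I did:**
- I drew the tin out from under the riser by its nose. I set it down flat in front of the cabinet with the nose towards the opening, and let go.
- I took it again by the tail and slid it in until it stopped.
- I then released it and pushed the tail face with closed fingers to confirm the stop. It did not move at 12 N, with the tail about 12 mm in front of the lintel, as expected.
- I pushed the door shut with the closed fingers. It stopped hard at 13 N, where the shut position was predicted.

**Last checks:** the final pictures show the door flush and parallel to the lintel. The white look-alikes and the other items look to be in their old places. The arm partly covered the cup, one white tin and the riser in the top view, but all of them show in the scene view. The robot is clear of everything.

**Disagreements:**
- When set down, the tin looked about 0.02 to 0.03 rad off the lane direction. The second grasp straightened it.
- Before the final push, one camera reading put the tail about 3 mm short of home, while the nose reading said it was home. The later push contact agreed with home.

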